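Clear the carving turntable and hold its index plunger out

TASK

The red profile gauge has been left standing in the groove of the wooden blank on the carving turntable: lift it out and hang it by its hole on the steel peg of the wooden stand, and let go of it. Then take the yellow knob of the turntable's sprung index plunger, pull it fully back to its stop and keep holding it there, so that the table could be turned; finish while holding it. Do not pull the plunger before the gauge hangs, and leave the other things on the bench where they are.

Things in the scene. Friction and masses are not known exactly. Their poses are not given: they have to be found in the camera images.
- gauge: Red rigid gauge, an upright plate 9 mm thick (its x), 80 mm wide (y), 150 mm high (z), 0.08 to 0.17 kg, white scale marks on both faces. Origin at the centre of its bottom edge. Stands loose in the blank's groove, lowest 25 mm inside, 1.5 mm free at either face; comes out straight up. Above its hole are 35 mm of solid plate to pinch across the thickness.
- gauge_hole (a point): Centre of the gauge's round hanging hole, 30 mm in diameter, through the 9 mm thickness (hole axis = the gauge's x); 100 mm above the gauge's bottom edge, 50 mm below its top edge.
- stand: Fixed dark wooden peg stand. Origin on the bench under its post (24 mm in x, 30 mm in y, top 200 mm high; base board 18 mm high). A level steel peg, 12 mm in diameter, 75 mm long, leaves the post's front face along the stand's -x, axis 190 mm above the bench; its last 5 mm is a collar 16 mm in diameter. On the peg, the gauge's hole centre hangs 9 mm below the peg axis.
- peg_tip (a point): Free end of the peg, on its axis, 87 mm from the post's centre, 190 mm above the bench.
- turntable: Fixed indexing turntable. Origin on the bench at its centre, z up. Grey foot disc 210 mm across, 12 mm high; aluminium disc 200 mm across, 35 to 65 mm above the bench. On its -x side a blue bracket 34 mm wide, 65 mm high, and a steel sleeve (ends 134 mm from the centre) guide the plunger, level along x, 50 mm above the bench, pulled out towards -x.
- blank: Wooden blank 120 x 120 x 40 mm fixed on the aluminium disc (its top 105 mm above the bench), may be turned relative to the turntable. Origin at the centre of its underside. The groove, 12 mm wide and 25 mm deep, runs across its middle along its y.
- knob (a point): Middle of the yellow plunger knob's neck, on its axis. Neck: level cylinder 26 mm in diameter, 30 mm long; at its outer end a flange 36 mm in diameter, 7 mm thick. Moves with the plunger; axes as the turntable's (pull to -x). Plunger in: 151 mm from the turntable's centre, 50 mm above the bench. Bench below is free; pinch from above across the diameter.
- plunger (a joint): Travel of the plunger in m: 0 = pin in its hole in the rim, 0.022 = pulled back to its stop; the pin is clear of the hole from about 0.010. A spring pulls it in with about 5 N at 0 and 12 N at the stop; let go, it snaps home.
- chisel: Bystander: loose chisel, wooden handle 120 mm, blade 130 mm, 24 mm high, lying about along x; origin where blade meets handle, on the bench. Leave alone.
- mallet: Bystander: green carver's mallet standing on its head, 84 mm across, 210 mm high; origin under its centre. Leave alone.
- glue: Bystander: yellow glue bottle, 56 mm across, 150 mm high; origin under its centre. Leave alone.
- bitcase: Bystander: grey bit case 90 x 35 x 20 mm; origin under its centre. Leave alone.
Things that resemble listed ones, but are neither listed nor needed, are in the scene too. There is more than one size of the stand; the one meant has the size given above. Leave any purple look-alike of the gauge alone.

How it is judged:
By the outcome, as a careful person would: the job done as asked, in the order asked, and still so for the second after the job is handed in, while the arm keeps its last pose, push and grip.
It also fails if it takes over 58 s, if anything falls off the work surface, if the arm or the gripper's body presses on something with over 40 N, if the wrist force passes 120 N, or if a joint passes its speed limit or range.

ROBOT

A 7-joint arm with a two-finger parallel gripper is mounted at the origin on the work surface. World frame = base frame: x ahead of the robot, y to its left, z up, the work surface at z = 0. Lengths are in m, angles in rad, forces in N, time in s.
With the tool pointing down it reaches from about 0.4 to 0.875 m from the base axis. Payload 4.4 kg.
Tool frame: the origin (TCP) lies midway between the tips of the shut fingers; the grasp point (between the pads) lies 19 mm behind it; z points along the fingers, y is the line along which they close (so a half turn about z gives the same grasp; the last joint's range is limited). The gripper opens to 85 mm and grips with 20 to 120 N. Pads are 22 mm wide; open, the fingers measure 114 mm over their backs; the gripper's body (76 mm by 85 mm) begins 54 mm behind the grasp point. The pads swing forward as they close: fully open they stand 13 mm farther back than shut.
Start: joints at [-1.408, 0.628, 0.038, 1.517, -0.027, 0.996, -0.02], TCP at [0.147, 0.633, 0.231] pointing down, gripper open.
Joint ranges: [-3.06, 3.06], [-0.37, 2.12], [-1.25, 1.32], [0.18, 2.47], [-1.1, 4.24], [0.23, 1.98], [-2.94, 2.94]. Speed limits (rad/s): [2.57, 2.57, 3.14, 3.14, 3.14, 3.14, 3.14].

INTERFACE

Orientations are given as [roll, pitch, yaw] about the fixed x, y, z axes, in that order (R = Rz(yaw) Ry(pitch) Rx(roll)).
In Python, from cell import arm gives the robot as it stands.
- The arm moves only by the tool move_arm, never from a script. Its argument "motion" is a list of rows, each a list of 2 entries, a list of its own where there are three numbers: the shift along the tool's x, y, z in fractions of the full range, 1 being 0.5 m, then the turn about the tool's z in fractions of the full range, 1 being 90 degrees. A call has 1 to 10 rows; each row is the pose to reach, as a shift and turn from the pose commanded when the call began, along the tool's axes at that moment; what a row does not reach only later rows make up. A row lasts 1/12 s, in which the tool goes at most 41.7 mm and 7.16 degrees, less where a joint would pass 70% of its speed; a pose out of reach is approached as far as the arm can. A call with a gripper value outside its range is refused whole. "grip" is the finger opening in m, from 0 to 0.0854, set as the call begins (left out, the last holds). The fingers move at their own pace and stop on an object; "newtons" is the grip in N (left out, the last holds). Time passes only in rows, so rows that repeat a pose let the fingers close. It gives the time, the measured TCP pose, the force, the opening and the grip force at its end, in the units of the state.
- arm.read_state(): the state, without advancing time (a new reading comes with each control period).
- arm.camera(name): name is "side" or "top" or "wrist"; returns a dict with "img" (384x512x3 uint8, red, green, blue), "K" (3x3 intrinsics, pixels), "D" ([k1, k2, p1, p2, k3] as OpenCV has them; the pictures are not rectified), "R" (3x3) and "t" (3): a world point X has camera coordinates R X + t; the wrist camera has in their place "hand_eye" (4x4, takes a point from camera to tool coordinates, whose origin is the TCP and whose axes are the flange's). Camera axes: x right, y down, z forward; pixel columns grow to the right and rows downward; lengths in m; the calibration is good to about 2 mm. A picture is of the moment at which its call begins: read the wrist's pose just before it. There is no depth.
- arm.close_job(): hands the job in; it is judged then, once.
Trained networks look in the newest picture that a camera, given by its name, has taken for a name from the list of things; names that differ only in an ending like _2 or _b are one class to them, and where a whole thing is asked for, a point or a joint stands for the part that bears it (a point fixed in the world has none). Each returns a list of dicts, best first, with "score" (0 to 1); they miss things now and then, are a little off and sometimes report something else, mostly with a low value. They report only what shows in the picture. A call takes as long as a camera call. They do not tell look-alikes from the thing itself.
- arm.silhouettes(thing, camera): "pixels" (384x512 bool, what is visible of it).
- arm.landmark_of(thing, camera): "point" ([x, y, z] in m, in the coordinates of the camera as it stood for that picture, good to about 4 mm: a listed point, or the origin of a listed thing).
The state is a dict: "time_s": time; "joint_pos": joint angles; "qvel": joint speeds; "tau": joint torques, N m; "tool_pos": TCP position; "ee_rot": TCP orientation; "ft_force": force on the tool from outside, world axes, zero at the start; "ft_torque": the same for the moment, N m; "opening": finger opening in m; "finger_force": force on a finger pad.
Only numpy, scipy, OpenCV 4.12 (cv2) and the standard library are available. Lean on these libraries where they do the work, as an engineer would, in place of code of your own. Each camera call takes 0.05 s, during which the arm holds its last target. There are 200 camera calls.

## Working session

There is one attempt and no reset: what is moved stays moved. The work goes in short steps, Python scripts to look and compute and a tool call to move; the robot and the scene stay as the last step left them, time stands still between calls to the robot, and variables do not carry over. Pictures are saved under pics/ and viewed, at most 10 in all, crops included, and the job is handed in when it is done.

Besides the shell and the picture viewer there is one more tool, called after "Request:" by a JSON object that holds its "op" and its "data". move_arm: Moves the arm, as the interface text tells. Its arguments: {"type":"object","properties":{"motion":{"type":"array"},"grip":{"type":"number"},"newtons":{"type":"number"}},"required":["motion"]}

```bash
mkdir -p pics; cat > h.py <<'E'
import numpy as np, cv2
from cell import arm
from scipy.spatial.transform import Rotation as Ro
def wrist_T(c,s):
    T=np.eye(4);r=np.array(s["ee_rot"],float)
    T[:3,:3]=r if r.shape==(3,3) else Ro.from_euler('xyz',r).as_matrix()
    T[:3,3]=s["tool_pos"];return T@np.array(c["hand_eye"])
def ext(name):
    s=arm.read_state();c=arm.camera(name)
    if name=="wrist": T=wrist_T(c,s);R=T[:3,:3].T;t=-R@T[:3,3]
    else: R=np.array(c["R"]);t=np.array(c["t"])
    c["R"],c["t"]=R,t.ravel();c["K"]=np.array(c["K"],float);c["D"]=np.array(c["D"],float);return c
def proj(c,X):
    return cv2.projectPoints(np.atleast_2d(np.array(X,float)),cv2.Rodrigues(c["R"])[0],c["t"],c["K"],c["D"])[0][:,0]
def w(c,p): return c["R"].T@(np.array(p)-c["t"])
def onplane(c,uv,z):
    n=cv2.undistortPoints(np.array(uv,float).reshape(-1,1,2),c["K"],c["D"])[:,0]
    d=np.c_[n,np.ones(len(n))]@c["R"];o=-c["R"].T@c["t"]
    return o+d*((z-o[2])/d[:,2])[:,None]
def save(c,f,crop=None,k=1):
    im=c["img"][:,:,::-1]
    if crop: im=im[crop[1]:crop[3],crop[0]:crop[2]]
    cv2.imwrite(f,cv2.resize(im,None,fx=k,fy=k,interpolation=2))
E
python3 - <<'E'
from h import *
print(arm.read_state())
ims=[]
for n in["side","top"]:
    c=ext(n);print(n,"cam pos",(-c["R"].T@c["t"]).round(3))
    save(c,f"pics/{n}0.png",k=1.5)
    for th in["gauge","gauge_hole","stand","peg_tip","turntable","blank","knob","chisel","mallet","glue","bitcase"]:
        for d in arm.landmark_of(th,n)[:4]:
            p=np.array(d["point"]);X=w(c,p);print(th,round(d["score"],2),X.round(3),proj(c,X)[0].round())
E
```

```text
{'time_s': 0.0, 'joint_pos': array([-1.40777226,  0.62934572,  0.03842513,  1.51837093, -0.02699384,
        0.99631393, -0.019989  ]), 'qvel': array([ 5.31526153e-04,  3.06694253e-04,  8.39630642e-05,  1.80938376e-03,
        1.76598706e-03, -3.85887021e-04,  1.05274171e-04]), 'tau': array([ 1.92234529e-04, -5.63405836e+01,  1.22603294e+00, -1.93442094e+01,
        1.08843483e-02,  1.08884485e-02,  2.43237008e-05]), 'tool_pos': array([0.14726174, 0.6324492 , 0.23038812]), 'ee_rot': array([-3.13967235e+00,  2.08010923e-05,  2.91279650e+00]), 'ft_force': array([-0.02155122,  0.72365177,  0.0312538 ]), 'ft_torque': array([-0.02721639, -0.01922129, -0.02967282]), 'finger_force': 0.0, 'opening': 0.0851777590339721}
side cam pos [-0.005 -0.517  0.984]
gauge 0.91 [0.667 0.006 0.002] [295. 240.]
gauge 0.78 [ 0.628 -0.223  0.081] [359. 284.]
gauge 0.26 [0.792 0.055 0.001] [312. 208.]
gauge 0.16 [ 0.667  0.393 -0.   ] [203. 168.]
gauge_hole 0.77 [ 0.627 -0.226  0.18 ] [368. 258.]
gauge_hole 0.67 [0.671 0.008 0.098] [298. 214.]
stand 0.81 [0.592 0.208 0.001] [223. 213.]
stand 0.63 [0.387 0.297
[... 664 characters left out ...]
 0.008 0.002] [307. 159.]
gauge 0.56 [ 0.63  -0.228  0.081] [393. 168.]
gauge_hole 0.68 [ 0.63  -0.228  0.184] [403. 160.]
stand 0.95 [ 0.593  0.206 -0.001] [241. 187.]
stand 0.92 [0.331 0.1   0.004] [278. 276.]
stand 0.6 [0.391 0.291 0.   ] [212. 256.]
peg_tip 0.89 [0.511 0.185 0.188] [245. 207.]
peg_tip 0.79 [0.276 0.073 0.142] [290. 300.]
peg_tip 0.61 [0.328 0.268 0.143] [214. 280.]
blank 0.78 [ 0.627 -0.238  0.068] [395. 170.]
knob 0.73 [0.595 0.207 0.001] [240. 186.]
knob 0.6 [ 0.481 -0.191  0.051] [380. 222.]
chisel 0.66 [ 0.393 -0.007  0.002] [315. 254.]
mallet 0.93 [0.796 0.052 0.   ] [291. 120.]
glue 0.6 [ 0.664  0.392 -0.   ] [179. 164.]
bitcase 0.66 [0.452 0.438 0.   ] [163. 235.]
```

View pics/side0.png

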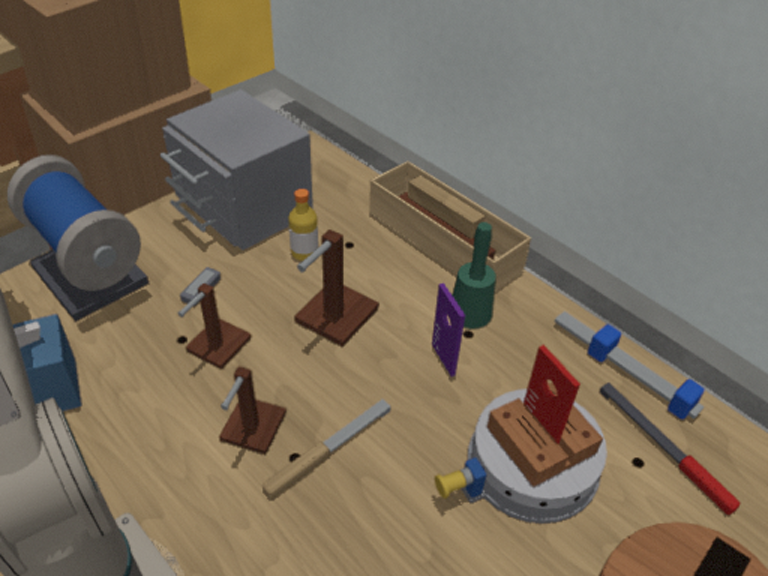

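View pics/top0.png

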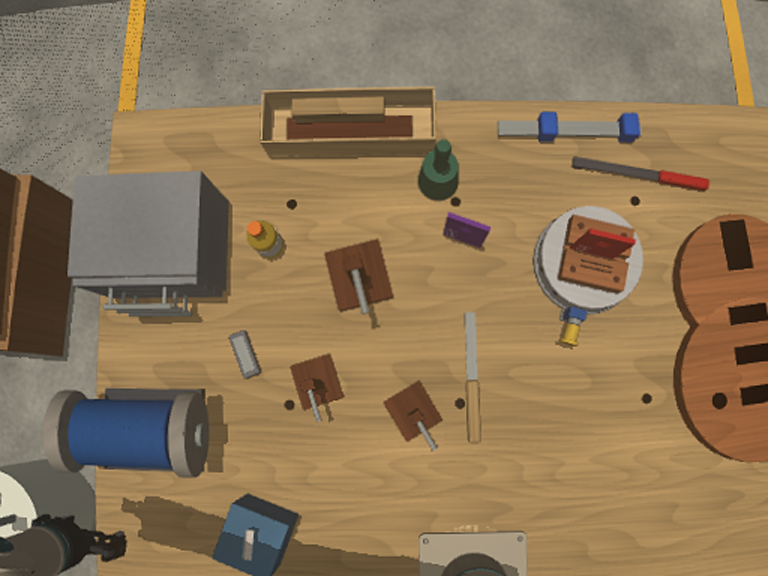

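The side view (768 px wide picture) shows the red gauge in the groove at (550,390), and its purple look-alike at (448,330). The yellow knob is at (452,483). There are three stands: a large one at (337,290), and smaller ones at (218,325) and (252,410). The peg tips measure z≈0.19 for the large stand and 0.14 for the two small ones, so the large stand is the one meant. Next I fit the poses and confirm them in one crop.

```bash
cat > fit.py <<'E'
from h import *
from scipy.optimize import minimize
def box(x0,x1,y0,y1,z0,z1): return np.array([[x,y,z] for x in(x0,x1) for y in(y0,y1) for z in(z0,z1)])
def cyl(x0,x1,r,z):
    a=np.linspace(0,2*np.pi,24,endpoint=False)
    return np.vstack([np.c_[np.full(24,x),r*np.cos(a),z+r*np.sin(a)] for x in(x0,x1)])
def place(P,q): return P@Ro.from_euler('z',q[2]).as_matrix().T+[q[0],q[1],0]
def render(c,parts,q,hole=None):
    S=16;m=np.zeros((384,512),np.uint8)
    for P in parts:
        h=cv2.convexHull(np.round(proj(c,place(P,q))*S).astype(np.int32));cv2.fillConvexPoly(m,h,255,cv2.LINE_AA,4)
    if hole is not None:   # open part seen through both faces
        f=[]
        for P in hole:
            k=np.zeros_like(m);cv2.fillConvexPoly(k,cv2.convexHull(np.round(proj(c,place(P,q))*S).astype(np.int32)),255,cv2.LINE_AA,4);f.append(k)
        m=np.where(np.minimum(*f)>0,np.minimum(m,255-np.minimum(*f)),m)
    return m/255.
def fit(views,partsf,q0,hole=None,steps=None):
    def cost(q):
        s=0
        for c,m in views:
            r=render(c,partsf(q),q,hole);s+=1-np.minimum(r,m).sum()/np.maximum(r,m).sum()
        return s/len(views)
    steps=steps or [.006,.006,.12]+[.01]*(len(q0)-3)
    best=None
    for sg in(1,-1):
        q=np.array(q0,float)
        for k in(1,.4):
            sim=np.vstack([q]+[q+sg*k*np.eye(len(q))[i]*steps[i] for i in range(len(q))])
            r=minimize(cost,q,method="Nelder-Mead",options=dict(initial_simplex=sim,xatol=1e-4,fatol=1e-5,maxiter=300));q=r.x
        if best is None or r.fun<best.fun: best=r
    return best.x,best.fun
ci=cyl(0,0,.015,0)
def gparts(zb,zlo): return [box(-.0045,.0045,-.04,.04,zlo,zb+.15)]
def ghole(zb):
    a=np.linspace(0,2*np.pi,24,endpoint=False)
    return [np.c_[np.full(24,x),.015*np.cos(a),zb+.1+.015*np.sin(a)] for x in(-.0045,.0045)]
def sparts(q): b=q[3];return [box(-.012,.012,-.015,.015,0,.2),box(-b,b,-b,b,0,.018),cyl(-.087,-.012,.006,.19)]
def kparts(q): return [cyl(-.166,-.136,.013,.05),cyl(-.173,-.166,.018,.05)]
def mask(th,n,c,X):
    uv=proj(c,X)[0];best=None
    for d in arm.silhouettes(th,n):
        m=np.array(d["pixels"]);ys,xs=np.nonzero(m)
        if len(xs)==0: continue
        e=np.hypot(xs.mean()-uv[0],ys.mean()-uv[1])
        if e<40 and (best is None or e<best[0]): best=(e,m)
    return None if best is None else best[1].astype(float)
E
cat > m1.py <<'E'
from fit import *
V={k:[] for k in("gauge","stand","knob")};C={}
at=dict(gauge=[.628,-.226,.165],stand=[.58,.205,.08],knob=[.479,-.19,.05])
for n in("side","top"):
    c=C[n]=ext(n)
    for k in V:
        m=mask(k,n,c,at[k])
        print(n,k,None if m is None else m.sum())
        if m is not None: V[k].append((c,m))
for yaw in(-.1,-.5,-.9):
  print("gauge",yaw,fit(V["gauge"],lambda q:gparts(.08,.105),[.628,-.226,yaw],ghole(.08)))
print("stand",fit(V["stand"],sparts,[.592,.207,.2,.05]))
kp=fit(V["knob"],kparts,[.626,-.231,-.27],steps=[.006,.006,.03]);print("turntable",kp)
q=kp[0];print("knob",place(np.array([[-.151,0,.05]]),q))
c=C["side"];a=c["img"][105:235,185:275];b=c["img"][220:350,280:420]
im=np.hstack([cv2.resize(x,None,fx=3.3,fy=3.3,interpolation=2) for x in(a,b)])
cv2.imwrite("pics/crop1.png",im[:,:,::-1])
E
python3 m1.py
```

```text
side gauge 1237.0
side stand 2066.0
side knob 229.0
top gauge 544.0
top stand 1611.0
top knob 153.0
gauge -0.1 (array([ 0.62659737, -0.2269501 , -0.24015573]), np.float64(0.12931059531601596))
gauge -0.5 (array([ 0.62685039, -0.22667332, -0.23650726]), np.float64(0.12967369589470285))
gauge -0.9 (array([ 0.62714626, -0.22615249, -0.24520528]), np.float64(0.12938360181029146))
stand (array([0.59920527, 0.21200756, 0.2533069 , 0.05510087]), np.float64(0.1156756242023298))
turntable (array([ 0.62534963, -0.23276514, -0.27001083]), np.float64(0.21688741949504797))
knob [[ 0.47982066 -0.19248712  0.05      ]]
```

View pics/crop1.png

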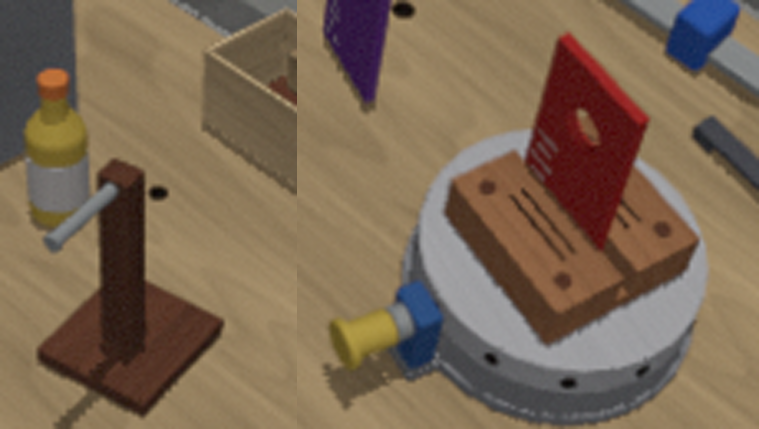

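The crop confirms the large stand (the 190 mm peg, left) and the red gauge in the groove, with the yellow knob on the turntable. I'm moving now.

Careful with the scale: shifts go in shares of 0.5 m and turns go in shares of 90 degrees. That gives: -0.32 m / 0.5 = -0.64, -0.17 m / 0.5 = -0.34, 45 degrees / 90 = 0.5.

Request:
{"op": "move_arm", "data": {"motion": [[[-0.02,0,-0.06],0.0333],[[-0.08,-0.02,-0.12],0.0889],[[-0.15,-0.05,-0.18],0.1333],[[-0.22,-0.08,-0.22],0.1889],[[-0.29,-0.11,-0.26],0.2444],[[-0.36,-0.14,-0.28],0.3],[[-0.43,-0.17,-0.3],0.3556],[[-0.5,-0.2,-0.32],0.4],[[-0.57,-0.23,-0.33],0.4444],[[-0.64,-0.26,-0.34],0.5]]}}

```text
time_s: 2.43
tool_pos: [0.4314, 0.4323, 0.4025]
ee_rot: [3.14, -0.0, 2.123]
ft_force: [0.8, -0.2, -0.0]
opening: 0.0856
finger_force: 0.0
```

```bash
cat > go.py <<'E'
from h import *
import sys
def go(X,yaw,s=None):
    s=s or arm.read_state();r=np.array(s["ee_rot"])
    R=Ro.from_euler('xyz',r).as_matrix();d=R.T@(np.array(X)-s["tool_pos"])
    a=-(yaw-r[2]);a=(a+np.pi)%(2*np.pi)-np.pi
    print("t",round(s["time_s"],2),"pos",s["tool_pos"].round(4),"rpy",r.round(4),"F",s["ft_force"].round(1),"op",round(s["opening"],4),"ff",round(s["finger_force"],1),"q7",s["joint_pos"][6].round(2),"-> shift",d.round(4),"turn",round(np.degrees(a),2))
if __name__=="__main__": v=list(map(float,sys.argv[1:]));go(v[:3],v[3])
E
python3 go.py .60 -.13 .40 1.33
```

```text
t 2.43 pos [0.4314 0.4323 0.4025] rpy [ 3.1399e+00 -3.0000e-04  2.1235e+00] F [ 0.8 -0.2 -0. ] op 0.0856 ff 0.0 q7 -0.16 -> shift [-0.5671 -0.1517  0.0021] turn 45.46
```

To row units: -0.24 m / 0.5 = -0.48, -0.066 m / 0.5 = -0.132, 23 degrees / 90 = 0.2556.

Request:
{"op": "move_arm", "data": {"motion": [[[-0.06,-0.016,0],0.0444],[[-0.13,-0.036,0],0.0889],[[-0.2,-0.056,0],0.1333],[[-0.28,-0.08,0],0.1778],[[-0.36,-0.1,0],0.2111],[[-0.44,-0.12,0],0.2444],[[-0.48,-0.132,0],0.2556],[[-0.48,-0.132,0],0.2556],[[-0.48,-0.132,0],0.2556]]}}

```text
time_s: 3.18
tool_pos: [0.5006, 0.194, 0.4016]
ee_rot: [3.141, -0.001, 1.723]
ft_force: [-0.3, 1.3, -0.9]
opening: 0.0855
finger_force: 0.0
```

```bash
cat > m2.py <<'E'
from fit import *
c=ext("wrist");s=arm.read_state();print(s["qvel"].round(3),"cam",(-c["R"].T@c["t"]).round(3))
save(c,"pics/w1.png")
for th in("stand","peg_tip"):
    for d in arm.landmark_of(th,"wrist")[:3]:
        X=w(c,d["point"]);print(th,round(d["score"],2),X.round(4),proj(c,X)[0].round())
import pickle
m=mask("stand","wrist",c,[.58,.205,.08])
if m is not None:
    print(m.sum())
    print("stand w",fit([(c,m)],sparts,[.592,.207,.2,.05]))
E
python3 m2.py; python3 go.py .60 -.13 .40 1.33
```

```text
[-0.028  0.011 -0.025 -0.006  0.     0.001 -0.001] cam [0.489 0.271 0.544]
stand 0.94 [ 0.593   0.2135 -0.002 ] [305. 143.]
stand 0.7 [ 0.3295  0.1058 -0.0005] [165. 177.]
stand 0.61 [ 0.3896  0.291  -0.0018] [204.  83.]
peg_tip 0.97 [0.3215 0.2748 0.145 ] [131.  80.]
peg_tip 0.69 [0.5022 0.1906 0.1935] [257. 170.]
4094.0
stand w (array([0.59649157, 0.21164091, 0.24274663, 0.05338038]), np.float64(0.09025349791653758))
t 3.38 pos [0.4998 0.1971 0.4011] rpy [-3.1411e+00 -7.0000e-04  1.7291e+00] F [0.7 0.3 0.8] op 0.0853 ff 0.0 q7 -0.11 -> shift [-0.3388  0.0474  0.0008] turn 22.87
```

View pics/w1.png

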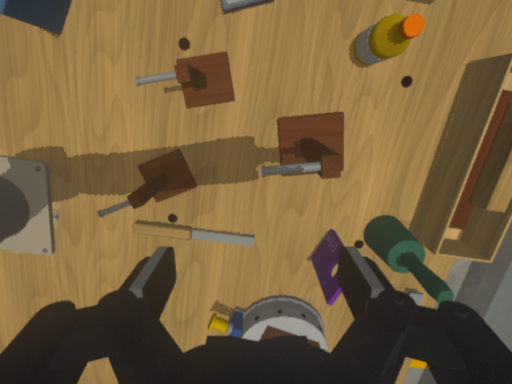

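The wrist view shows the large stand: base at about (311,145), peg from (320,168) to its tip at (262,172). The turntable is at the bottom centre. Next I go above the gauge.

To row units: -0.39 m / 0.5 = -0.78, 0.02 m / 0.5 = 0.04, 23 degrees / 90 = 0.2556.

Request:
{"op": "move_arm", "data": {"motion": [[[-0.06,0.008,0],0.0333],[[-0.14,0.02,0],0.0667],[[-0.22,0.03,0],0.1],[[-0.3,0.04,0],0.1333],[[-0.38,0.052,0],0.1667],[[-0.46,0.062,0.01],0.2],[[-0.54,0.072,0.02],0.2222],[[-0.62,0.084,0.04],0.2444],[[-0.7,0.094,0.06],0.2556],[[-0.78,0.104,0.08],0.2556]]}}

```text
time_s: 4.22
tool_pos: [0.6131, -0.182, 0.3605]
ee_rot: [-3.141, -0.001, 1.327]
ft_force: [1.1, 1.3, 0.9]
opening: 0.0855
finger_force: 0.0
```

```bash
python3 go.py .627 -.227 .33 1.33
```

```text
t 4.22 pos [ 0.6131 -0.182   0.3605] rpy [-3.1414e+00 -8.0000e-04  1.3270e+00] F [1.1 1.3 0.9] op 0.0855 ff 0.0 q7 0.27 -> shift [-0.0403  0.0244  0.0304] turn -0.17
```

To row units: -0.04 m / 0.5 = -0.08, 0.03 m / 0.5 = 0.06.

Request:
{"op": "move_arm", "data": {"motion": [[[-0.05,0.03,0.03],0],[[-0.08,0.048,0.06],0],[[-0.08,0.048,0.06],0],[[-0.08,0.048,0.06],0]]}}

```text
time_s: 4.55
tool_pos: [0.6255, -0.226, 0.3296]
ee_rot: [-3.139, -0.001, 1.325]
ft_force: [0.1, 0.6, 0.2]
opening: 0.0852
finger_force: 0.0
```

```bash
cat > m3.py <<'E'
from fit import *
c=ext("wrist");save(c,"pics/w2.png")
for th in("gauge","gauge_hole","knob","blank"):
    for d in arm.landmark_of(th,"wrist")[:3]:
        X=w(c,d["point"]);print(th,round(d["score"],2),X.round(4),proj(c,X)[0].round())
m=mask("gauge","wrist",c,[.628,-.226,.165])
if m is not None:
    print(m.sum());print("gauge w",fit([(c,m)],lambda q:gparts(.08,.105),[.627,-.227,-.24],ghole(.08)))
m=mask("knob","wrist",c,[.479,-.19,.05])
if m is not None:
    q=fit([(c,m)],kparts,[.6255,-.2325,-.27],steps=[.006,.006,.03]);print("tt",q,place(np.array([[-.151,0,.05]]),q[0]))
E
python3 m3.py; python3 go.py .627 -.227 .203 1.33
```

```text
gauge 0.66 [ 0.6234 -0.2244  0.0762] [255. 160.]
knob 0.7 [ 0.6199 -0.24    0.0657] [255. 169.]
knob 0.55 [ 0.4782 -0.189   0.0533] [156. 158.]
blank 0.78 [ 0.6196 -0.2408  0.0643] [255. 170.]
897.0
gauge w (array([ 0.62591463, -0.22604273, -0.24243921]), np.float64(0.20170401990931908))
tt (array([ 0.62526614, -0.23303782, -0.27417028]), np.float64(0.23703181225865833)) [[ 0.47990597 -0.19215483  0.05      ]]
t 4.9 pos [ 0.6259 -0.2255  0.3322] rpy [ 3.1403e+00 -5.0000e-04  1.3264e+00] F [0.2 0.8 0.1] op 0.0854 ff 0.0 q7 0.34 -> shift [-0.0013  0.0012  0.1292] turn -0.21
```

View pics/w2.png

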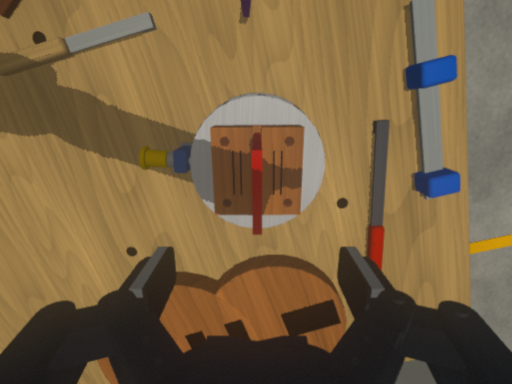

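The gauge stands upright at column 257, midway between the fingers (columns 157 and 355) and parallel to the pads. Descending.

Request:
{"op": "move_arm", "data": {"motion": [[[-0.001,0.001,0.06],0],[[-0.001,0.001,0.13],0],[[-0.001,0.001,0.19],0],[[-0.001,0.001,0.236],0],[[-0.001,0.001,0.256],0],[[-0.001,0.001,0.258],0],[[-0.001,0.001,0.258],0]]}}

```text
time_s: 5.48
tool_pos: [0.6263, -0.2273, 0.203]
ee_rot: [3.141, 0.0, 1.325]
ft_force: [1.0, -0.6, 0.2]
opening: 0.0856
finger_force: 0.0
```

Request:
{"op": "move_arm", "data": {"motion": [[[0,0,0],0],[[0,0,0],0],[[0,0,0],0],[[0,0,0],0],[[0,0,0],0],[[0,0,0],0],[[0,0,0],0],[[0,0,0],0]], "grip": 0.0, "newtons": 40}}

```text
time_s: 6.15
tool_pos: [0.626, -0.2274, 0.2027]
ee_rot: [3.141, 0.0, 1.324]
ft_force: [-0.5, 0.5, 2.3]
opening: 0.0084
finger_force: 40.5
```

```bash
python3 go.py .627 -.227 .203 1.33
```

```text
t 6.15 pos [ 0.626  -0.2274  0.2027] rpy [3.1410e+00 1.0000e-04 1.3245e+00] F [-0.5  0.5  2.3] op 0.0084 ff 40.5 q7 0.4 -> shift [ 0.0007  0.0008 -0.0003] turn -0.32
```

To row units: -0.16 m / 0.5 = -0.32, -0.15 m / 0.5 = -0.3.

Request:
{"op": "move_arm", "data": {"motion": [[[0,0,-0.01],0],[[0,0,-0.03],0],[[0,0,-0.054],0],[[0,0,-0.09],0],[[0,0,-0.14],0],[[0,0,-0.2],0],[[0,0,-0.26],0],[[0,0,-0.3],0],[[0,0,-0.32],0],[[0,0,-0.32],0]]}}

```text
time_s: 6.98
tool_pos: [0.6267, -0.2282, 0.3658]
ee_rot: [3.136, 0.001, 1.324]
ft_force: [0.0, 0.8, -1.0]
opening: 0.0085
finger_force: 40.1
```

```bash
cat > m4.py <<'E'
from fit import *
s=arm.read_state();print(s["tool_pos"],s["ee_rot"])
for n in("side","wrist"):
    c=ext(n);
    for th in("gauge","gauge_hole"):
        for d in arm.landmark_of(th,n)[:3]:
            X=w(c,d["point"]);print(n,th,round(d["score"],2),X.round(4),proj(c,X)[0].round())
E
python3 m4.py; python3 go.py .47 .18 .36 1.80;python3 go.py .5 .0 .36 1.55
```

```text
[ 0.62673417 -0.22821402  0.36578722] [3.13596415e+00 7.34777681e-04 1.32437026e+00]
side gauge 0.93 [ 0.6254 -0.2241  0.2402] [373. 239.]
side gauge 0.59 [0.6693 0.0069 0.0025] [295. 240.]
side gauge 0.59 [ 0.6299 -0.2257  0.3429] [386. 203.]
side gauge_hole 0.92 [ 0.6291 -0.2257  0.3446] [386. 202.]
side gauge_hole 0.87 [0.6691 0.0078 0.102 ] [298. 214.]
side gauge_hole 0.66 [ 0.6273 -0.2228  0.2399] [373. 238.]
wrist gauge 0.66 [ 0.623  -0.2247  0.2329] [254. 184.]
t 7.28 pos [ 0.6253 -0.2268  0.3605] rpy [-3.1385e+00 -3.0000e-04  1.3245e+00] F [-1.2 -1.6 -1.2] op 0.0085 ff 40.1 q7 0.33 -> shift [ 0.3567 -0.2498  0.0014] turn -27.24
t 7.28 pos [ 0.6253 -0.2268  0.3605] rpy [-3.1385e+00 -3.0000e-04  1.3245e+00] F [-1.2 -1.6 -1.2] op 0.0085 ff 40.1 q7 0.33 -> shift [ 0.1894 -0.1768  0.0011] turn -12.92
```

To row units: 0.28 m / 0.5 = 0.56, 0.22 m / 0.5 = 0.44, -27 degrees / 90 = -0.3.

Request:
{"op": "move_arm", "data": {"motion": [[[0.03,-0.02,0],-0.0222],[[0.08,-0.056,0],-0.0556],[[0.14,-0.098,0],-0.0889],[[0.2,-0.14,0],-0.1222],[[0.26,-0.182,0],-0.1556],[[0.32,-0.224,0],-0.1889],[[0.38,-0.266,0],-0.2222],[[0.44,-0.308,0],-0.2556],[[0.5,-0.35,0],-0.2778],[[0.56,-0.392,0],-0.3]]}}

```text
time_s: 8.12
tool_pos: [0.5027, 0.0935, 0.3617]
ee_rot: [-3.14, -0.0, 1.797]
ft_force: [0.8, -0.1, -1.3]
opening: 0.0083
finger_force: 40.1
```

```bash
python3 go.py .459 .178 .25 1.807
```

```text
t 8.12 pos [0.5027 0.0935 0.3617] rpy [-3.1403 -0.      1.7974] F [ 0.8 -0.1 -1.3] op 0.0083 ff 40.1 q7 0.16 -> shift [ 0.0921 -0.0235  0.1117] turn -0.55
```

To row units: 0.149 m / 0.5 = 0.298, -0.0235 m / 0.5 = -0.047, -0.5 degrees / 90 = -0.0056.

Request:
{"op": "move_arm", "data": {"motion": [[[0.06,-0.016,0],0],[[0.12,-0.032,0.01],0],[[0.17,-0.044,0.04],-0.0056],[[0.184,-0.047,0.09],-0.0056],[[0.184,-0.047,0.15],-0.0056],[[0.184,-0.047,0.21],-0.0056],[[0.184,-0.047,0.26],-0.0056],[[0.184,-0.047,0.29],-0.0056],[[0.184,-0.047,0.298],-0.0056],[[0.184,-0.047,0.298],-0.0056]]}}

```text
time_s: 8.95
tool_pos: [0.4597, 0.176, 0.212]
ee_rot: [-3.138, 0.001, 1.804]
ft_force: [0.3, -0.2, -0.6]
opening: 0.0082
finger_force: 40.0
```

```bash
cat > m5.py <<'E'
from fit import *
s=arm.read_state();print(s["tool_pos"],s["ee_rot"])
T=np.eye(4);T[:3,:3]=Ro.from_euler('xyz',s["ee_rot"]).as_matrix();T[:3,3]=s["tool_pos"]
hole=(T@[0,0,.0227,1])[:3]
for n in("side","top","wrist"):
    c=ext(n)
    for th in("gauge_hole","peg_tip","stand"):
        for d in arm.landmark_of(th,n)[:4]:
            X=w(c,d["point"])
            if np.linalg.norm(X[:2]-[.52,.19])<.15: print(n,th,round(d["score"],2),X.round(4))
    P=[hole]+[[.508,.190,.19],[.584,.2083,.19]]
    im=cv2.resize(c["img"][:,:,::-1],None,fx=4,fy=4,interpolation=2)
    for p,col in zip(proj(c,P),((0,255,0),(0,255,255),(255,0,255))): cv2.circle(im,tuple(int(v*4+2) for v in p),3,col,-1)
    u=(proj(c,[P[1]])[0]*4).astype(int)
    x0=max(0,u[0]-190);y0=max(0,u[1]-190);cr=im[y0:y0+400,x0:x0+380]
    cv2.imwrite(f"/tmp/{n}.png",cr)
a=[cv2.imread(f"/tmp/{n}.png") for n in("side","wrist")];h=min(x.shape[0] for x in a)
cv2.imwrite("pics/pre.png",np.hstack([x[:h] for x in a]))
E
python3 m5.py; python3 go.py .459 .178 .2127 1.807
```

```text
[0.45968279 0.17601797 0.21201481] [-3.13829357e+00  9.54228843e-04  1.80425394e+00]
side gauge_hole 0.76 [0.4619 0.1785 0.189 ]
side peg_tip 0.68 [0.5041 0.1906 0.1945]
side stand 0.64 [ 0.5916  0.2087 -0.0038]
top stand 0.92 [ 0.5957  0.2091 -0.0006]
wrist peg_tip 0.82 [0.5047 0.1888 0.1936]
wrist stand 0.62 [5.913e-01 2.082e-01 5.000e-04]
t 9.55 pos [0.4606 0.1765 0.2135] rpy [ 3.1413e+00 -2.0000e-04  1.8046e+00] F [ 0.7  0.7 -1.1] op 0.0087 ff 40.0 q7 0.06 -> shift [ 0.0018 -0.0012  0.0008] turn -0.14
```

View pics/pre.png

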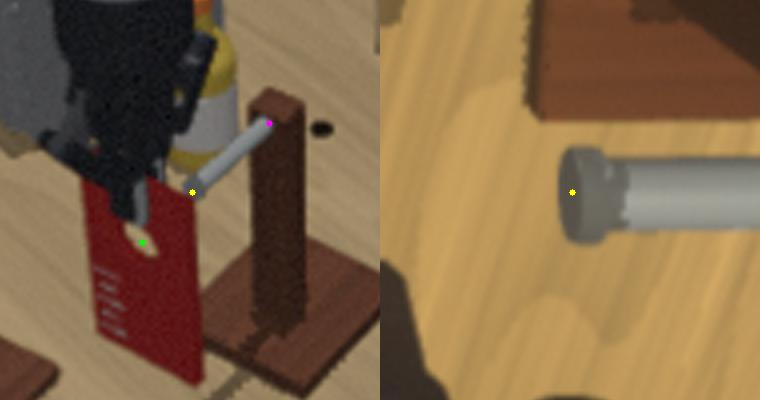

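The side view shows the hole at (142,241) on its computed mark and the peg tip at (192,191). In the wrist view the peg runs level along tool y with its end at (575,193). The lateral offset is about 2 mm, so I correct that and insert.

To row units: 0.066 m / 0.5 = 0.132, 0.063 m / 0.5 = 0.126.

Request:
{"op": "move_arm", "data": {"motion": [[[0.004,0.012,0],0],[[0.004,0.028,0],0],[[0.004,0.046,0],0],[[0.004,0.062,0],0],[[0.004,0.078,0],0],[[0.004,0.092,0],0],[[0.004,0.104,0],0],[[0.004,0.116,0],0],[[0.004,0.126,0],0],[[0.004,0.132,0],0]]}}

```text
time_s: 10.38
tool_pos: [0.525, 0.1938, 0.2132]
ee_rot: [3.141, 0.0, 1.804]
ft_force: [0.9, -0.1, -0.6]
opening: 0.008
finger_force: 40.1
```

```bash
python3 go.py .5425 .1983 .2127 1.807
```

```text
t 10.38 pos [0.525  0.1938 0.2132] rpy [3.1414e+00 1.0000e-04 1.8044e+00] F [ 0.9 -0.1 -0.6] op 0.008 ff 40.1 q7 0.07 -> shift [0.0003 0.0181 0.0005] turn -0.15
```

To row units: 0.018 m / 0.5 = 0.036, 0.017 m / 0.5 = 0.034.

Request:
{"op": "move_arm", "data": {"motion": [[[0,0.012,0],0],[[0,0.024,0],0],[[0,0.034,0],0],[[0,0.036,0],0],[[0,0.036,0.004],0],[[0,0.036,0.008],0],[[0,0.036,0.012],0],[[0,0.036,0.014],0],[[0,0.036,0.015],0],[[0,0.036,0.015],0]]}}

```text
time_s: 11.22
tool_pos: [0.5416, 0.1979, 0.2056]
ee_rot: [-3.141, -0.0, 1.805]
ft_force: [-0.3, 0.4, -0.6]
opening: 0.0082
finger_force: 40.1
```

```bash
python3 go.py .5425 .1983 .2037 1.807;python3 m5.py|head -5
```

```text
t 11.22 pos [0.5416 0.1979 0.2056] rpy [-3.1412 -0.      1.8045] F [-0.3  0.4 -0.6] op 0.0082 ff 40.1 q7 0.08 -> shift [0.0002 0.0009 0.0019] turn -0.14
[0.54163339 0.19786028 0.20564684] [-3.14121778e+00 -3.02770156e-05  1.80452629e+00]
side gauge_hole 0.69 [0.5399 0.2024 0.1809]
side stand 0.59 [0.5906 0.2096 0.0013]
side stand 0.53 [0.5424 0.1993 0.1846]
wrist peg_tip 0.64 [0.5031 0.1893 0.1936]
```

View pics/pre.png

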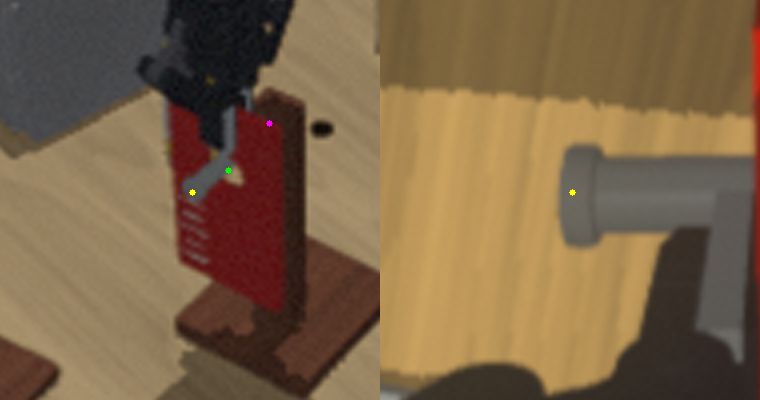

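The side view shows the peg through the hole: collar at (192,192) in front of the plate, hole at (230,172). I lower it to contact and then open.

To row units: 0.002 m / 0.5 = 0.004, 0.0014 m / 0.5 = 0.0028.

Request:
{"op": "move_arm", "data": {"motion": [[[0,0,0.0014],0],[[0,0,0.0028],0],[[0,0,0.004],0],[[0,0,0.004],0],[[0,0,0.004],0]]}}

```text
time_s: 12.23
tool_pos: [0.5418, 0.1979, 0.2037]
ee_rot: [-3.141, 0.0, 1.804]
ft_force: [0.5, 0.5, -0.4]
opening: 0.0084
finger_force: 40.1
```

```bash
python3 go.py .5425 .1983 .2037 1.807
```

```text
t 12.23 pos [0.5418 0.1979 0.2037] rpy [-3.1414  0.      1.8044] F [ 0.5  0.5 -0.4] op 0.0084 ff 40.1 q7 0.08 -> shift [0.0003 0.0008 0.    ] turn -0.15
```

To row units: 0.0015 m / 0.5 = 0.003, 0.001 m / 0.5 = 0.002.

Request:
{"op": "move_arm", "data": {"motion": [[[0,0,0.001],0],[[0,0,0.002],0],[[0,0,0.003],0],[[0,0,0.003],0],[[0,0,0.003],0]]}}

```text
time_s: 12.65
tool_pos: [0.5419, 0.1979, 0.2033]
ee_rot: [3.141, -0.001, 1.804]
ft_force: [-3.0, 0.3, 7.3]
opening: 0.0084
finger_force: 41.3
```

```bash
python3 go.py .5425 .1983 .2037 1.807
```

```text
t 12.65 pos [0.5419 0.1979 0.2033] rpy [ 3.1410e+00 -5.0000e-04  1.8044e+00] F [-3.   0.3  7.3] op 0.0084 ff 41.3 q7 0.08 -> shift [ 0.0003  0.0006 -0.0004] turn -0.15
```

The gauge is seated on the peg (7 N up). Opening a little, then rising.

To row units: -0.001 m / 0.5 = -0.002.

Request:
{"op": "move_arm", "data": {"motion": [[[0,0,-0.002],0],[[0,0,-0.002],0],[[0,0,-0.002],0],[[0,0,-0.002],0],[[0,0,-0.002],0]], "grip": 0.034}}

```text
time_s: 13.07
tool_pos: [0.5418, 0.1978, 0.2031]
ee_rot: [-3.141, 0.0, 1.804]
ft_force: [-0.5, -0.2, -0.2]
opening: 0.0339
finger_force: 0.0
```

```bash
python3 go.py .5425 .1983 .30 1.807
```

```text
t 13.07 pos [0.5418 0.1978 0.2031] rpy [-3.1413e+00  1.0000e-04  1.8044e+00] F [-0.5 -0.2 -0.2] op 0.0339 ff 0.0 q7 0.08 -> shift [ 0.0003  0.0007 -0.0969] turn -0.15
```

Request:
{"op": "move_arm", "data": {"motion": [[[0,0,-0.012],0],[[0,0,-0.03],0],[[0,0,-0.056],0],[[0,0,-0.09],0],[[0,0,-0.14],0],[[0,0,-0.2],0],[[0,0,-0.26],0],[[0,0,-0.3],0],[[0,0,-0.32],0],[[0,0,-0.32],0]]}}

```text
time_s: 13.9
tool_pos: [0.5431, 0.1981, 0.3662]
ee_rot: [3.136, -0.001, 1.804]
ft_force: [-0.0, 0.2, -1.3]
opening: 0.034
finger_force: 0.0
```

```bash
cat > m6.py <<'E'
from fit import *
for n in("side","wrist"):
    c=ext(n)
    for th in("gauge_hole","gauge","knob"):
        for d in arm.landmark_of(th,n)[:4]:
            print(n,th,round(d["score"],2),w(c,d["point"]).round(4))
    if n=="side": save(c,"pics/hang.png",(180,100,300,220),4)
E
python3 m6.py;python3 go.py .48 -.192 .25 2.869
```

```text
side gauge_hole 0.98 [0.6693 0.0083 0.1024]
side gauge_hole 0.75 [0.5415 0.2007 0.1816]
side gauge 0.86 [0.5394 0.1988 0.0802]
side gauge 0.56 [0.6703 0.0053 0.0019]
side knob 0.71 [ 0.4755 -0.1849  0.0502]
wrist gauge 0.74 [0.5414 0.1981 0.0804]
wrist gauge 0.65 [ 0.6712  0.0059 -0.0051]
wrist gauge 0.2 [ 0.624  -0.237  -0.0019]
t 14.3 pos [0.5415 0.1978 0.3622] rpy [-3.1396e+00  4.0000e-04  1.8044e+00] F [-0.1 -0.6  0.3] op 0.0344 ff 0.0 q7 0.01 -> shift [-0.3649 -0.1498  0.1127] turn -61.0
```

View pics/hang.png

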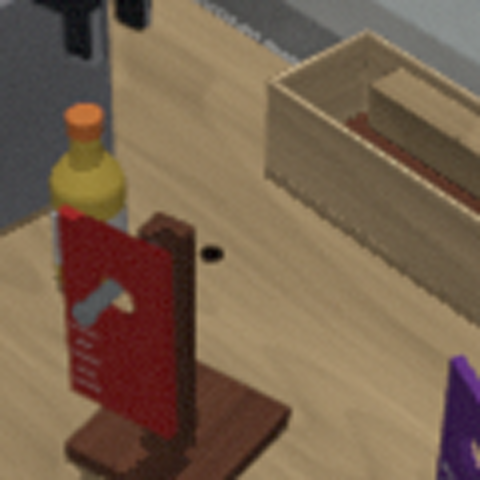

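The gauge hangs on the peg (hole at (100,300) in the crop), clear of the post, with the fingers away. Next, the knob.

To row units: -0.365 m / 0.5 = -0.73, -0.15 m / 0.5 = -0.3, -61 degrees / 90 = -0.6778.

Request:
{"op": "move_arm", "data": {"motion": [[[-0.06,-0.024,0],-0.0667],[[-0.13,-0.054,0],-0.1333],[[-0.2,-0.082,0],-0.2],[[-0.28,-0.116,0],-0.2667],[[-0.36,-0.148,0],-0.3333],[[-0.44,-0.18,0.02],-0.4],[[-0.52,-0.214,0.06],-0.4667],[[-0.6,-0.246,0.12],-0.5333],[[-0.67,-0.276,0.16],-0.6],[[-0.73,-0.3,0.2],-0.6778]], "grip": 0.085}}

```text
time_s: 15.13
tool_pos: [0.4825, -0.1753, 0.2734]
ee_rot: [-3.141, -0.0, 2.868]
ft_force: [1.1, -0.3, 0.6]
opening: 0.0849
finger_force: 0.0
```

Request:
{"op": "move_arm", "data": {"motion": [[[0,0,0],0],[[0,0,0],0]]}}

```text
time_s: 15.3
tool_pos: [0.4816, -0.1758, 0.2731]
ee_rot: [-3.141, -0.003, 2.857]
ft_force: [0.5, 0.1, -0.2]
opening: 0.0853
finger_force: 0.0
```

```bash
cat > m7.py <<'E'
from fit import *
c=ext("wrist")
for th in("knob","turntable","gauge"):
    for d in arm.landmark_of(th,"wrist")[:3]:
        X=w(c,d["point"]);print(th,round(d["score"],2),X.round(4),proj(c,X)[0].round())
m=mask("knob","wrist",c,[.479,-.19,.05])
if m is not None:
    q=fit([(c,m)],kparts,[.6255,-.2325,-.27],steps=[.006,.006,.03]);print("tt",m.sum(),q,place(np.array([[-.151,0,.05]]),q[0]))
im=c["img"][:,:,::-1].copy()
for p,col in zip(proj(c,[[.48,-.192,.05],[.6255,-.2325,.05]]),((0,0,255),(255,0,255))): cv2.circle(im,tuple(p.astype(int)),2,col,-1)
cv2.imwrite("pics/w3.png",im)
E
python3 m7.py; python3 go.py .48 -.192 .031 2.869
```

```text
knob 0.66 [ 0.4787 -0.1901  0.0529] [246. 167.]
gauge 0.9 [0.6712 0.0065 0.0009] [397. 239.]
tt 664.0 (array([ 0.62541006, -0.23249071, -0.27512689]), np.float64(0.12477584943319153)) [[ 0.48008906 -0.19146869  0.05      ]]
t 15.55 pos [ 0.4844 -0.1717  0.2751] rpy [3.1410e+00 1.2000e-03 2.8662e+00] F [1.2 0.9 0.1] op 0.0852 ff 0.0 q7 1.72 -> shift [-0.001  -0.0209  0.2441] turn -0.16
```

View pics/w3.png

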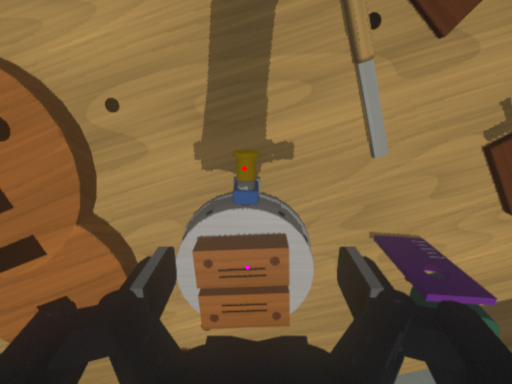

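In the wrist view the knob neck is at (246,167), on the red computed mark, and its axis is vertical in the picture, along tool x. Descending in two steps.

To row units: 0.15 m / 0.5 = 0.3, -0.02 m / 0.5 = -0.04.

Request:
{"op": "move_arm", "data": {"motion": [[[0,-0.02,0.06],0],[[-0.002,-0.04,0.12],0],[[-0.002,-0.04,0.18],0],[[-0.002,-0.04,0.24],0],[[-0.002,-0.04,0.28],0],[[-0.002,-0.04,0.3],0],[[-0.002,-0.04,0.3],0],[[-0.002,-0.04,0.3],0]]}}

```text
time_s: 16.22
tool_pos: [0.4796, -0.1924, 0.1251]
ee_rot: [3.142, 0.001, 2.865]
ft_force: [0.2, 0.2, 0.4]
opening: 0.0853
finger_force: 0.0
```

```bash
for i in 1 2; do python3 go.py .479 -.1914 .030 2.867; python3 -c "
from h import *
c=ext('wrist')
for d in arm.landmark_of('knob','wrist')[:2]: print(round(d['score'],2),w(c,d['point']).round(4))"; done
```

```text
t 16.22 pos [ 0.4796 -0.1924  0.1251] rpy [3.1416e+00 7.0000e-04 2.8648e+00] F [0.2 0.2 0.4] op 0.0853 ff 0.0 q7 1.83 -> shift [0.001  0.0008 0.0951] turn -0.13
0.91 [ 0.4782 -0.1903  0.0542]
t 16.32 pos [ 0.4802 -0.193   0.126 ] rpy [-3.1414e+00  3.0000e-03  2.8643e+00] F [-0.6  0.5 -0.2] op 0.0851 ff 0.0 q7 1.83 -> shift [0.0019 0.0012 0.096 ] turn -0.16
0.78 [ 0.4807 -0.1919  0.0513]
```

Request:
{"op": "move_arm", "data": {"motion": [[[0.002,0.002,0.04],0],[[0.002,0.002,0.09],0],[[0.002,0.002,0.136],0],[[0.002,0.002,0.168],0],[[0.002,0.002,0.186],0],[[0.002,0.002,0.192],0],[[0.002,0.002,0.192],0],[[0.002,0.002,0.192],0]]}}

```text
time_s: 17.08
tool_pos: [0.4789, -0.192, 0.0294]
ee_rot: [-3.141, 0.002, 2.864]
ft_force: [-0.2, -0.4, -0.1]
opening: 0.0849
finger_force: 0.0
```

Request:
{"op": "move_arm", "data": {"motion": [[[0,0,0],0],[[0,0,0],0],[[0,0,0],0],[[0,0,0],0],[[0,0,0],0],[[0,0,0],0],[[0,0,0],0],[[0,0,0],0]], "grip": 0.0, "newtons": 80}}

```text
time_s: 17.75
tool_pos: [0.4788, -0.1901, 0.0293]
ee_rot: [3.139, 0.0, 2.863]
ft_force: [0.4, 3.1, 7.6]
opening: 0.0238
finger_force: 77.9
```

```bash
python3 go.py .479 -.1914 .030 2.867; python3 -c "
import numpy as np
from cell import arm;print(arm.read_state()['ft_torque'].round(2))"
```

```text
t 17.75 pos [ 0.4788 -0.1901  0.0293] rpy [3.1394e+00 3.0000e-04 2.8631e+00] F [0.4 3.1 7.6] op 0.0238 ff 77.9 q7 1.87 -> shift [-0.0005 -0.0012 -0.0007] turn -0.22
[ 0.91 -0.07 -0.38]
```

The grip on the neck is firm. Pulling along tool x.

To row units: 0.021 m / 0.5 = 0.042, 0.02 m / 0.5 = 0.04.

Request:
{"op": "move_arm", "data": {"motion": [[[0.006,0,0],0],[[0.012,0,0],0],[[0.018,0,0],0],[[0.024,0,0],0],[[0.03,0,0],0],[[0.036,0,0],0],[[0.04,0,0],0],[[0.042,0,0],0],[[0.042,0,0],0]]}}

```text
time_s: 18.5
tool_pos: [0.4645, -0.1855, 0.0294]
ee_rot: [3.14, 0.011, 2.864]
ft_force: [10.6, 2.5, -1.8]
opening: 0.024
finger_force: 78.5
```

```bash
python3 go.py .4788 -.1901 .0293 2.863
```

```text
t 18.5 pos [ 0.4645 -0.1855  0.0294] rpy [3.1402 0.0112 2.8639] F [10.6  2.5 -1.8] op 0.024 ff 78.5 q7 1.88 -> shift [-0.015  -0.0005  0.0003] turn 0.05
```

To row units: 0.008 m / 0.5 = 0.016, 0.006 m / 0.5 = 0.012.

Request:
{"op": "move_arm", "data": {"motion": [[[0.004,0,0],0],[[0.008,0,0],0],[[0.012,0,0],0],[[0.016,0,0],0],[[0.016,0,0],0],[[0.016,0,0],0]], "newtons": 110}}

```text
time_s: 19.0
tool_pos: [0.4581, -0.1836, 0.0295]
ee_rot: [3.14, 0.013, 2.864]
ft_force: [12.8, 4.0, -3.1]
opening: 0.0236
finger_force: 108.0
```

```bash
cat > m8.py <<'E'
from fit import *
from go import go
go([.4788,-.1901,.0293],2.863)
for n in("side","top","wrist"):
    c=ext(n)
    for d in arm.landmark_of("knob",n)[:2]:
        X=w(c,d["point"])
        if np.linalg.norm(X[:2]-[.47,-.19])<.06: print(n,round(d["score"],2),X.round(4),"dist",np.linalg.norm(X[:2]-[.6254,-.2326]).round(4))
    m=mask("knob",n,c,[.46,-.187,.05])
    if m is not None and m.sum()>60:
        q=np.array([.6254,-.2326,-.273]);print(n,"mask",m.sum(),"travel",[round(float(t),4) for t in [min(np.arange(-.005,.035,.001),key=lambda t:-np.minimum(render(c,kparts(q),q-np.array([t*.963,-t*.27,0])),m).sum()/np.maximum(render(c,kparts(q),q-np.array([t*.963,-t*.27,0])),m).sum())]])
    if n=="side": save(c,"pics/pull.png",(250,250,450,390),3)
E
python3 m8.py
```

```text
t 19.0 pos [ 0.4581 -0.1836  0.0295] rpy [3.1403 0.0133 2.864 ] F [12.8  4.  -3.1] op 0.0236 ff 108.0 q7 1.89 -> shift [-0.0217 -0.0006  0.0005] turn 0.06
side 0.64 [ 0.454  -0.1829  0.0484] dist 0.1785
side mask 155.0 travel [0.024]
top 0.47 [ 0.4619 -0.1878  0.0511] dist 0.1695
wrist 0.74 [ 0.4539 -0.1833  0.0503] dist 0.1784
wrist mask 5595.0 travel [0.022]
```

To row units: 0.005 m / 0.5 = 0.01, 0.004 m / 0.5 = 0.008.

Request:
{"op": "move_arm", "data": {"motion": [[[0.004,0,0],0],[[0.008,0,0],0],[[0.01,0,0],0],[[0.01,0,0],0],[[0.01,0,0],0]]}}

```text
time_s: 19.87
tool_pos: [0.4581, -0.1836, 0.0297]
ee_rot: [3.141, 0.022, 2.865]
ft_force: [21.1, 0.5, -11.7]
opening: 0.0233
finger_force: 108.5
```

```bash
python3 m8.py
```

```text
t 19.87 pos [ 0.4581 -0.1836  0.0297] rpy [3.1414 0.0222 2.8647] F [ 21.1   0.5 -11.7] op 0.0233 ff 108.5 q7 1.89 -> shift [-0.0217 -0.0006  0.0009] turn 0.1
side 0.5 [ 0.4544 -0.1818  0.0506] dist 0.1783
side mask 129.0 travel [0.022]
wrist 0.55 [ 0.4615 -0.1835  0.0508] dist 0.1711
wrist mask 5502.0 travel [0.022]
```

The TCP stayed put while the force rose to 21 N, so the plunger is at its stop. I check that this holds and that the gauge still hangs.

Request:
{"op": "move_arm", "data": {"motion": [[[0,0,0],0],[[0,0,0],0],[[0,0,0],0],[[0,0,0],0],[[0,0,0],0],[[0,0,0],0]]}}

```text
time_s: 20.82
tool_pos: [0.4581, -0.1836, 0.0297]
ee_rot: [3.141, 0.022, 2.865]
ft_force: [20.7, 2.3, -12.0]
opening: 0.0234
finger_force: 108.5
```

```bash
python3 - <<'E'
from h import *
c=ext("side")
for th in("gauge","mallet","glue","chisel","bitcase"):
    for d in arm.landmark_of(th,"side")[:2]: print(th,round(d["score"],2),w(c,d["point"]).round(3))
save(c,"pics/end.png",(120,60,440,384),1.8)
E
```

```text
gauge 0.92 [0.541 0.201 0.079]
gauge 0.58 [0.541 0.2   0.179]
glue 0.86 [ 0.667  0.388 -0.004]
chisel 0.78 [ 0.394 -0.002  0.001]
```

View pics/end.png

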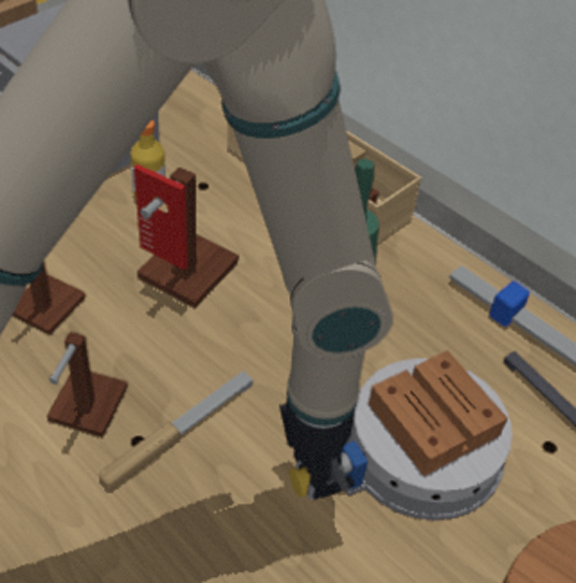

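The gauge hangs on the peg at (160,210). The gripper holds the knob pulled back at (310,480), and the reading stayed steady for about a second. Handing in.

```bash
python3 -c "
from cell import arm;print(arm.close_job())"
```

```text
the job is handed in; nothing more can be done
None
```

The red gauge hangs by its hole on the 190 mm peg and has been let go; the plunger knob is pulled to its stop (about 22 mm) and still held, and the job was handed in at about 21 s of the 58 s allowed.

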